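# Seat and lock a circuit board in the bench test nest

## Robot

A 6-joint arm with a two-finger parallel gripper is mounted at the origin on the work surface. World frame = base frame: x ahead of the robot, y to its left, z up, the work surface at z = 0. Lengths are in mm, angles in rad, forces in N, time in s.
With the tool pointing down it reaches from about 400 to 925 mm from the base axis. Payload 12.5 kg.
Tool frame: the origin (TCP) lies midway between the tips of the shut fingers; the grasp point (between the pads) lies 19 mm behind it (env.tcp_to_grasp is the distance from the TCP to the grasp point, in mm); z points along the fingers, y is the line along which they close (so a half turn about z gives the same grasp; the last joint's range is limited). The gripper opens to 95 mm and grips with 3 to 60 N. Pads are 20 mm wide; open, the fingers measure 119 mm over their backs; the gripper's body (75 mm by 180 mm) begins 59 mm behind the grasp point.
Start: joints at [1.223, 0.491, 1.559, -0, 1.092, -0.106], TCP at [149.638, 606.84, 214.661] pointing down, gripper open.
Joint ranges: [-3.1, 3.1], [-0.84, 2.19], [0.05, 2.79], [-1.13, 4.28], [0.06, 2.93], [-2.69, 2.69]. Speed limits (rad/s): [2.22, 2.22, 2.79, 3.14, 3.14, 3.14].

## Interface

Orientations are given as [roll, pitch, yaw] about the fixed x, y, z axes, in that order (R = Rz(yaw) Ry(pitch) Rx(roll)).
In Python, from cell import env gives the robot as it stands. The module is installed in compiled form; this text tells all that it offers.
- The arm moves only by the tool step_arm, never from a script. Its argument "plan" is a list that holds one entry, the list of rows, each a list of 5 numbers: the shift along the tool's x, y, z in mm, then the turn about the tool's z in degrees, then the opening, from -1 (shut) to 1 (fully open). A call has 1 to 8 rows; each row is the pose to reach, as a shift and turn from the pose commanded when the call began, along the tool's axes at that moment; what a row does not reach only later rows make up. A row lasts 1/12 s, in which the tool goes at most 41.7 mm and 7.16 degrees, less where a joint would pass 70% of its speed; a pose out of reach is approached as far as the arm can. A call with a gripper value outside its range is refused whole. The fingers move at their own pace and stop on an object; the grip force is fixed at half the most. Time passes only in rows, so rows that repeat a pose let the fingers close. It gives the time, the measured TCP pose, the force, the opening and the grip force at its end, in the units of the state.
- env.state(): the state, without advancing time (a new reading comes with each control period).
- env.read_camera(name): name is "scene" or "side" or "wrist"; returns the picture (400x640x3 uint8, blue, green, red); there is no depth.
- env.get_calibration(name): a dict with "K" (3x3 intrinsics, pixels), "D" ([k1, k2, p1, p2, k3] as OpenCV has them; the pictures are not rectified), "extrinsics" (4x4, takes a point from world to camera coordinates). Camera axes: x right, y up, looking along -z (the intrinsics and any distortion apply to the point x, -y, -z); pixel columns grow to the right and rows downward; lengths in mm; the calibration is good to about 2 mm. A picture is of the moment at which its call begins: read the wrist's pose just before it. get_calibration takes no time and is no camera call; for the wrist camera it gives the pose at the moment of the call.
- env.job_done(): hands the job in; it is judged then, once.
The state is a dict: "t": time; "joints": joint angles; "qvel": joint speeds; "tau": joint torques, N m; "eef_pos": TCP position; "tcp_rot": TCP orientation; "ft_force": force on the tool from outside, world axes, zero at the start; "moment": the same for the moment, N m; "opening": opening from 0.0 (shut) to 1.0 (fully open); "grip_force": force on a finger pad.
Only numpy, scipy, OpenCV 4.12 (cv2) and the standard library are available. Lean on these libraries where they do the work, as an engineer would, in place of code of your own. Each camera call takes 0.05 s, during which the arm holds its last target. There are 200 camera calls.

## Task

Slide the circuit board with the broad heat sink along the bench, contact strip first, under the overhanging lip of the test nest until it is fully home against the stop; do not lift it. Then push the lock tube in behind the board until the tube's black ring is level with the outer face of its bore block, and no further. Leave the other things on the bench where they are.

Things in the scene. Friction and masses are not known exactly. Their poses are not given: they have to be found in the camera images.
- nest: Aluminium test nest fixed to the bench, without a floor: the board slides on the bench. Origin: on the bench, mid-mouth, below the lip's front edge. +y = the way the board goes in, z up. Pocket 96 wide (x -48 to 48); lip over y 0 to 17, its underside 9.5 up; all 21 high. Cheeks 14 thick run out to y = -30. The -x side (towards the robot) also has a rail and the bore block.
- stop (a point): Middle of the pocket's stop face, nest y = 17, 3 above the bench. A seated board touches it; the board's origin is then at nest y = -39.
- guide_far (a point): Outer tip of the 12 high flared guide on the nest's +x side, nest x = 62, y = -52; the guide narrows from here to x = 48 at the cheek.
- guide_near (a point): Outer tip of the 12 high flared guide on the nest's -x side, nest x = -62, y = -134; it narrows to x = -49 at the bore block. From the block a rail 12 high, inner face at x = -49, runs back to the cheek.
- board: Board to be seated, loose, 0.25 to 0.5 kg: green plate 92 (x) by 112 (y) by 6 thick with a low aluminium heat sink 88 by 88 (x -44 to 44, y -54 to 34), top 18 up. Too broad to grasp; its edges can be pushed at any height up to 17. Origin: centre of the underside. The bare 22 mm strip at its +y end, with brass contacts, goes under the lip.
- board_front (a point): On the board: middle of its leading (+y) edge, 3 above the underside, 56 from the board's origin.
- lock_tube (a joint): Travel of the lock tube in m: 0 to 0.005 at the start (drawn back, tip inside the bore block), 0.030 with the black ring at the block's outer face, 0.040 at the end of travel. It slides along the nest's +x at nest y = -104, needs 3 N plus slight damping, stays where it is left. At 0.030 its tip is at nest x = -30, 3 mm behind a seated board's rear edge.
- tube_end (a point): Centre of the outer end face of the lock tube (steel, dia. 12, axis 9 above the bench; black end cap dia. 17, 10 long). Push this face towards the nest's +x to slide the tube in. At joint value 0 it is at nest x = -128, y = -104.
- tube_mark (a point): Middle of the black ring mark, 2 wide, on the lock tube, 20 from its end face.
- bore_face (a point): Middle of the bore's mouth (thin brass washer) on the outer face of the dark bore block, nest x = -78, y = -104, 9 up. The block spans nest x -78 to -52, y -117 to -91, 26 high.
- flux_jar: Bystander: small round flux jar with lid, dia. 48, 48 high, stands beside the nest's far side; origin at the centre of its underside. Leave it where it is.
- capacitor: Bystander: black upright can capacitor, dia. 30, 42 high, stands on the near side of the nest between bore block and lip; origin at the centre of its underside. Leave it where it is.
- solder_reel: Bystander: steel-coloured solder reel standing on its flange, dia. 60, 40 high; origin at the centre of its underside. Leave it where it is.
- multimeter: Bystander: orange multimeter lying face up, 170 (its x) by 85 by 42 high; origin at the centre of its underside. Leave it where it is.
- screwdriver: Bystander: screwdriver lying flat; origin under its middle. Leave it where it is.
- spare_board: Bystander: small green circuit board with chips, 75 by 55 by 9 high; origin at the centre of its underside. Leave it where it is.
- parts_tray: Bystander: grey open tray with three compartments, 90 (its x) by 130 by 30 high; origin at the centre of its underside. Leave it where it is.
Things that resemble listed ones, but are neither listed nor needed, are in the scene too. What is shaped like the board but blue, brown or purple is not meant.

How it is judged:
By the outcome, as a careful person would: the job done as asked, in the order asked, and still so for the second after the job is handed in, with the robot touching nothing.
It also fails if it takes over 67 s, if anything falls off the work surface, if the arm or the gripper's body presses on something with over 40 N, if the wrist force passes 120 N, or if a joint passes its speed limit or range.

## Working session

There is one attempt and no reset: what is moved stays moved. The work goes in short steps, Python scripts to look and compute and a tool call to move; the robot and the scene stay as the last step left them, time stands still between calls to the robot, and variables do not carry over. Pictures are saved under pics/ and viewed, at most 10 in all, crops included, and the job is handed in when it is done.

Besides the shell and the picture viewer there is one more tool, called after "Call:" as name([rows], argument=value, ...), one row to a line, values as JSON. step_arm: Moves the arm, as the interface text tells. Its arguments: {"type":"object","properties":{"plan":{"type":"array"}},"required":["plan"]}

```bash
mkdir -p pics
cat > h.py <<'E'
import numpy as np, cv2
from cell import env
def snap(n,f):
    c=env.get_calibration(n); im=env.read_camera(n); cv2.imwrite('pics/'+f,im); np.savez('pics/'+f+'.npz',K=c['K'],D=c['D'],E=c['extrinsics']); return im
def cal(f): 
    c=np.load('pics/'+f+'.npz'); return c['K'].astype(float),c['D'].astype(float),c['E'].astype(float)
def back(f,uv,z):
    K,D,E=cal(f); p=cv2.undistortPoints(np.array(uv,float).reshape(-1,1,2),K,D)[:,0]
    z=np.broadcast_to(z,len(p)); R,t=E[:3,:3],E[:3,3]; o=-R.T@t
    d=np.c_[p[:,0],-p[:,1],-np.ones(len(p))]@R
    return o+d*((z-o[2])/d[:,2])[:,None]
def proj(f,P):
    K,D,E=cal(f); q=np.array(P,float)@E[:3,:3].T+E[:3,3]
    return cv2.projectPoints(q*[1,-1,-1],np.zeros(3),np.zeros(3),K,D)[0][:,0]
E
python3 - <<'E'
from h import *
a=snap('scene','s1.png'); b=snap('side','d1.png')
snap('wrist','w1.png'); print(env.state())
E
```

```text
{'t': 0.15, 'joints': array([ 1.22340599e+00,  4.91422069e-01,  1.55928645e+00,  2.64425032e-05,
        1.09173716e+00, -1.05584183e-01]), 'qvel': array([-0.00037124, -0.0012954 , -0.00157187, -0.00104468, -0.00063186,
        0.00201627]), 'tau': array([ 1.91927204e-03, -6.12897992e+01, -2.58277649e+01,  6.92762760e-02,
        4.73807263e-02, -9.43208784e-05]), 'eef_pos': array([149.56266867, 606.66100289, 214.20331392]), 'tcp_rot': array([-3.14074684e+00, -1.13224407e-04,  2.89977425e+00]), 'ft_force': array([-0.31801354, -0.03279181,  0.06765733]), 'moment': array([ 0.0086292 ,  0.00086075, -0.0123963 ]), 'grip_force': 0.0, 'opening': 1.0000122877167243}
```

View pics/s1.png

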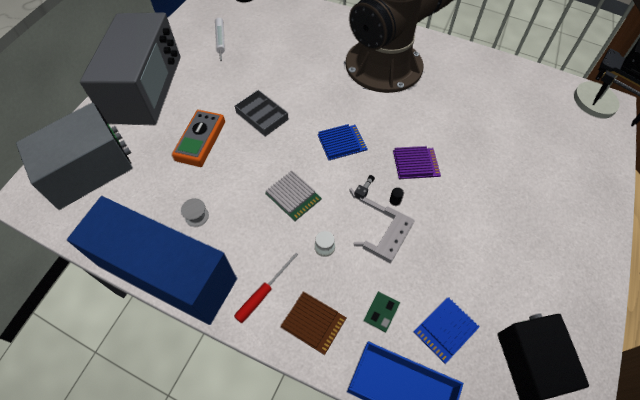

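View pics/d1.png

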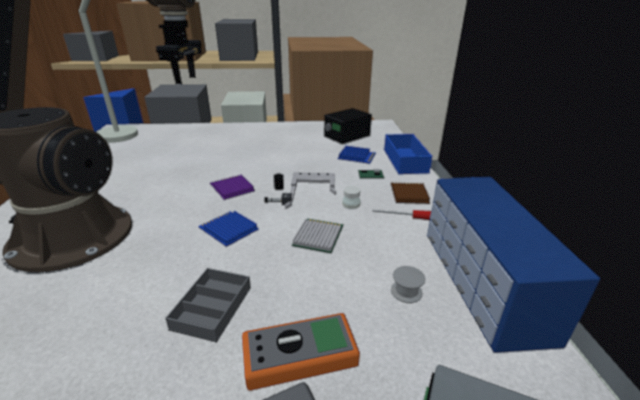

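The scene shows the target board (grey sink, gold contacts, toward the lower right) at about (293,195), and the nest at (385,220) opening to the left. Bore block with tube is at (363,187), flux jar at (325,243), capacitor at (397,197). I'll zoom in.

Run:
```python
from h import *
a=cv2.imread('pics/s1.png')[160:270,255:425]
cv2.imwrite('pics/s1c.png',cv2.resize(a,None,fx=4.7,fy=4.7,interpolation=cv2.INTER_CUBIC))
print(back('s1.png',[[293,195],[363,190],[410,220],[385,258],[358,190],[362,243],[325,250]],[18,20,21,21,10,12,0]).round())
```

```text
[[566. -37.  18.]
 [481. 116.  20.]
 [513. 251.  21.]
 [631. 230.  21.]
 [480. 103.  10.]
 [614. 167.  12.]
 [661.  94.   0.]]
```

View pics/s1c.png

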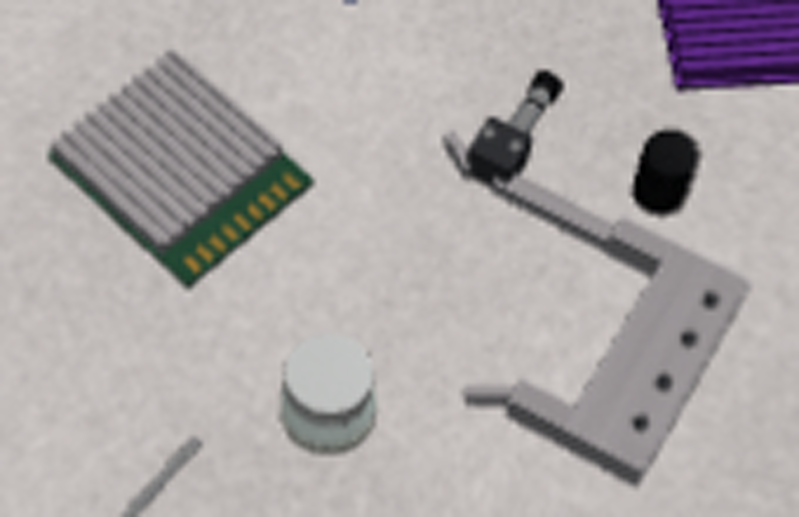

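```bash
cat >> h.py <<'E'
from scipy.optimize import least_squares
def T(p,P):
    c,s=np.cos(p[2]),np.sin(p[2]); P=np.array(P,float)
    return np.c_[p[0]+c*P[:,0]-s*P[:,1],p[1]+s*P[:,0]+c*P[:,1],P[:,2]]
def fit(f,P,uv,p0):
    r=least_squares(lambda p:(proj(f,T(p,P))-uv).ravel(),p0,x_scale=[10,10,.1],loss='soft_l1')
    return r.x,(proj(f,T(r.x,P))-uv)
E
python3 - <<'E'
from h import *
cv=lambda a:np.array(a,float)/4.7+[255,160]
P=[[-62,-30,21],[-48,0,21],[48,0,21],[62,-30,21],[-108-18,-104,9],[62,-52,12],[-62,-134,12]]
uv=cv([[617,222],[660,262],[578,408],[508,403],[547,84],[466,392],[449,138]])
n,r=fit('s1.png',P,uv,[570,190,0.]); print(n,'\n',r.round(1))
B=[[-46,56,6],[46,56,6],[-44,-54,18],[44,-54,18],[44,34,18],[-44,34,18]]
b,r=fit('s1.png',B,cv([[313,182],[188,288],[172,52],[52,148],[168,245],[282,152]]),[566,-37,-.6]); print(b,'\n',r.round(1))
np.savez('pose.npz',n=n,b=b)
ni=lambda w:((np.array([[np.cos(n[2]),np.sin(n[2])],[-np.sin(n[2]),np.cos(n[2])]]))@(np.array(w)[:2]-n[:2])).round()
print('board in nest',ni(b), np.degrees(b[2]-n[2]))
print('seat',T(n,[[0,-39,0]]),'tube',T(n,[[-128,-104,9],[-78,-104,9]]))
j=back('s1.png',cv([[328,375],[666,150]]),[48,42]);print('jar,cap',j,[ni(k) for k in j])
E
```

```text
[ 5.65557407e+02  2.10022150e+02 -1.12360750e-01] 
 [[ 0.7 -0.9]
 [ 0.   0.4]
 [-0.6  0.5]
 [ 0.   0.2]
 [ 0.2 -0.4]
 [ 0.4 -0.3]
 [-0.9  0.3]]
[ 5.62498735e+02 -3.83018858e+01 -3.60490912e-01] 
 [[ 0.5  0.1]
 [ 0.3  0.3]
 [-0.  -0.1]
 [-0.3 -0.3]
 [-1.2  0.9]
 [ 0.4 -0.9]]
board in nest [  25. -247.] -14.21681103776828
seat [[561.18455206 171.2680778    0.        ]] tube [[426.70360753 121.02988957   9.        ]
 [476.38831599 115.42366583   9.        ]]
jar,cap [[658.34445451  90.96713245  48.        ]
 [465.05616762 196.47362981  42.        ]] [array([ 106., -108.]), array([-98., -25.])]
```

```bash
cat >> h.py <<'E'
def go(x,y,z,a):
    "shift to nest x,y,z with tool-y at angle a(deg) from nest x"
    n=np.load('pose.npz')['n']; s=env.state(); yaw=s['tcp_rot'][2]; p=s['eef_pos']
    d=T(n,[[x,y,z]])[0]-p; c,k=np.cos(yaw),np.sin(yaw)
    cur=np.degrees(yaw)-90-np.degrees(n[2]); t=-((a-cur+180)%360-180)
    q=T([0,0,-n[2]],T([0,0,0],[[p[0]-n[0],p[1]-n[1],p[2]]]))[0]
    print('now nest',q.round(1),'ang',round((cur+180)%360-180,2),'shift',np.round([c*d[0]+k*d[1],k*d[0]-c*d[1],-d[2]],1),'turn',round(t,2),'t',s['t'],'F',s['ft_force'].round(1))
E
python3 -c "
from h import *
go(115,-247,80,90)"
```

```text
now nest [-457.8  347.5  214.2] ang 82.58 shift [-644.8 -515.6  134.2] turn -7.42 t 0.15 F [-0.3 -0.   0.1]
```

Call:
step_arm([
  [[-31, -25, 0, -7.4, 0.2], [-62, -50, 0, -7.4, 0.2], [-93, -74, 0, -7.4, 0.2], [-124, -99, 0, -7.4, 0.2], [-155, -124, 0, -7.4, 0.2], [-186, -149, 0, -7.4, 0.2], [-217, -174, 0, -7.4, 0.2], [-248, -198, 0, -7.4, 0.2]],
])

```text
t: 0.82
eef_pos: [343.7, 353.4, 214.6]
tcp_rot: [3.142, -0.0, 3.029]
ft_force: [1.1, 1.6, -0.1]
opening: 0.602
grip_force: 0.0
```

Call:
step_arm([
  [[-32, -20, 0, 0, 0.2], [-64, -40, 0, 0, 0.2], [-96, -60, 0, 0, 0.2], [-128, -80, 0, 0, 0.2], [-160, -100, 0, 0, 0.2], [-192, -120, 0, 0, 0.2], [-224, -140, 0, 0, 0.2], [-256, -160, 0, 0, 0.2]],
])

```text
t: 1.48
eef_pos: [580.6, 165.9, 214.5]
tcp_rot: [3.142, -0.0, 3.029]
ft_force: [0.7, 0.7, -0.6]
opening: 0.599
grip_force: 0.0
```

```bash
python3 -c "
from h import *
go(115,-247,80,90);print(env.state()['opening'])"
```

```text
now nest [ 19.9 -42.2 214.5] ang 89.97 shift [ -95.2 -204.8  134.5] turn -0.03 t 1.4833 F [ 0.7  0.7 -0.6]
0.5985076837026366
```

Call:
step_arm([
  [[-16, -36, 0, 0, 0.2], [-32, -70, 0, 0, 0.2], [-48, -105, 10, 0, 0.2], [-64, -140, 20, 0, 0.2], [-80, -175, 30, 0, 0.2], [-95, -205, 40, 0, 0.2], [-95, -205, 40, 0, 0.2]],
])

```text
t: 2.07
eef_pos: [651.4, -52.3, 172.0]
tcp_rot: [-3.141, -0.002, 3.025]
ft_force: [-0.7, -0.2, 0.3]
opening: 0.594
grip_force: 0.0
```

```bash
python3 -c "
from h import *
go(108,-247,6,90);snap('wrist','w2.png')
n=np.load('pose.npz')['n'];b=np.load('pose.npz')['b']
print(proj('w2.png',T(b,[[-46,56,6],[46,56,6],[-44,-54,18],[44,-54,18],[44,34,18],[-44,34,18]])).round())"
```

```text
now nest [ 114.7 -251.   172. ] ang 89.74 shift [  6.7   4.  166. ] turn -0.26 t 2.0667 F [-0.7 -0.2  0.3]
[[389.  72.]
 [365. 158.]
 [284.  44.]
 [266. 132.]
 [347. 153.]
 [370.  67.]]
```

View pics/w2.png

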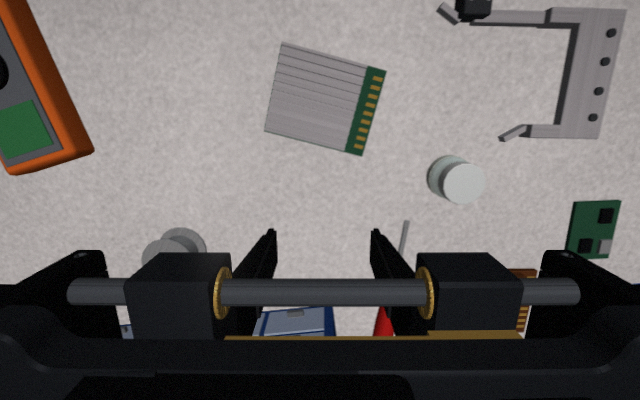

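The board is at (325,98), matching the predicted corners within 3 px. The descent spot beside it is free, with the screwdriver tip at (405,222).

Call:
step_arm([
  [[6, 4, 40, 0, 0.2], [6, 4, 80, 0, 0.2], [6, 4, 120, 0, 0.2], [6, 4, 145, 0, 0.2], [6, 4, 160, 0, 0.2], [6, 4, 167, 0, 0.2], [6, 4, 167, 0, 0.2]],
])

```text
t: 2.7
eef_pos: [644.6, -41.4, 6.4]
tcp_rot: [3.141, -0.002, 3.03]
ft_force: [-0.6, -0.6, 1.1]
opening: 0.602
grip_force: 0.0
```

```bash
python3 -c "
from h import *
go(56,-247,6,90)"
```

```text
now nest [ 106.7 -240.9    6.4] ang 90.03 shift [50.7 -6.   0.4] turn 0.03 t 2.7 F [-0.6 -0.6  1.1]
```

Call:
step_arm([
  [[7, -3, 0, 0, 0.2], [14, -6, 0, 0, 0.2], [19, -6, 0, 0, 0.2], [24, -6, 0, 0, 0.2], [29, -6, 0, 0, 0.2], [33, -6, 0, 0, 0.2], [37, -6, 0, 0, 0.2], [40, -6, 0, 0, 0.2]],
])

```text
t: 3.37
eef_pos: [605.2, -43.9, 8.1]
tcp_rot: [-3.141, 0.002, 3.029]
ft_force: [2.9, -1.3, 1.5]
opening: 0.602
grip_force: 1.6
```

Call:
step_arm([
  [[4, 0, 0, 0, 0.2], [7, 0, 0, 0, 0.2], [9, 0, 0, 0, 0.2], [11, 0, 0, 0, 0.2], [11, 0, 0, 0, 0.2]],
])

```text
t: 3.78
eef_pos: [593.8, -42.5, 7.8]
tcp_rot: [-3.142, 0.0, 3.029]
ft_force: [2.9, -0.9, 3.7]
opening: 0.6
grip_force: 1.7
```

```bash
python3 -c "
from h import *
snap('wrist','w3.png');go(56,-247,6,90)"
```

```text
now nest [  56.4 -247.8    7.7] ang 89.98 shift [0.4 0.8 1.7] turn -0.02 t 3.8333 F [ 2.3 -0.8  3. ]
```

View pics/w3.png

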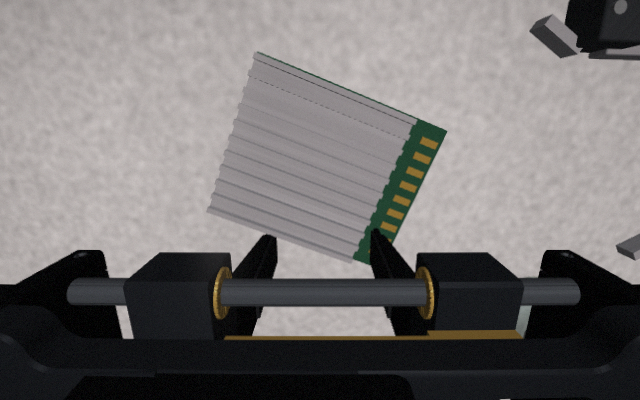

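The board turned further clockwise: heat sink corners are at (257,52) and (208,211), front corner at (446,130). The right finger rode up onto the thin contact strip because it was too high. I'll back off and push lower.

Call:
step_arm([
  [[0, 0, -10, 0, 0.2], [0, 0, -30, 0, 0.2], [-35, 0, -45, 0, 0.2], [-60, 0, -45, 0, 0.2], [-60, 0, -45, 0, 0.2]],
])

```text
t: 4.25
eef_pos: [657.0, -49.6, 54.2]
tcp_rot: [3.141, 0.003, 3.029]
ft_force: [-1.4, 0.1, 0.4]
opening: 0.599
grip_force: 0.0
```

```bash
python3 -c "
from h import *
p=np.load('pose.npz');n=p['n']
b,r=fit('w3.png',[[-44,-54,18],[44,-54,18],[-46,56,6],[-44,34,18],[44,34,18]],np.array([[257,52],[208,211],[446,130],[417,120],[353,262.]]),p['b']);print(b,r.round(1))
np.savez('pose.npz',n=n,b=b)
d=b[:2]-n[:2];c,s=np.cos(n[2]),np.sin(n[2]);print('nest',c*d[0]+s*d[1],-s*d[0]+c*d[1],np.degrees(b[2]-n[2]))
snap('wrist','w4.png');go(100,-235,2.5,90)"
```

```text
[ 5.48035990e+02 -3.52669601e+01 -4.82495807e-01] [[-1.4 -0.8]
 [-0.8  1. ]
 [ 3.2  0.4]
 [ 1.9 -0.9]
 [-0.4  1.9]]
nest 10.091983299021564 -245.70693854350594 -21.20717659921567
now nest [ 117.3 -247.6   53. ] ang 89.97 shift [17.3 12.6 50.5] turn -0.03 t 4.3 F [-0.8  0.9 -0.8]
```

Call:
step_arm([
  [[8, 1, 20, 0, 0.2], [17, 2, 40, 0, 0.2], [17, 2, 48, 0, 0.2], [17, 2, 51, 0, 0.2], [17, 2, 51, 0, 0.2], [23, 2, 51, 0, 0.2], [28, 2, 51, 0, 0.2], [33, 2, 51, 0, 0.2]],
])

```text
t: 4.97
eef_pos: [620.7, -43.5, 2.2]
tcp_rot: [3.142, 0.001, 3.029]
ft_force: [4.4, -0.3, -0.7]
opening: 0.599
grip_force: 1.7
```

Call:
step_arm([
  [[5, 0, 0, 0, 0.2], [10, 0, 0, 0, 0.2], [14, 0, 0, 0, 0.2], [18, 0, 0, 0, 0.2], [22, 0, 0, 0, 0.2], [25, 0, 0, 0, 0.2], [28, 0, 0, 0, 0.2], [28, 0, 0, 0, 0.2]],
])

```text
t: 5.63
eef_pos: [592.5, -40.3, 1.6]
tcp_rot: [3.142, -0.001, 3.029]
ft_force: [0.2, 0.5, 0.9]
opening: 0.6
grip_force: 0.3
```

```bash
cat >> h.py <<'E'
def green(f):
    im=cv2.imread('pics/'+f); h=cv2.cvtColor(im,cv2.COLOR_BGR2HSV)
    m=cv2.inRange(h,(35,90,25),(90,255,255)); m=cv2.morphologyEx(m,cv2.MORPH_CLOSE,np.ones((15,15)))
    cs=[c for c in cv2.findContours(m,0,2)[0] if cv2.contourArea(c)>500]
    n=np.load('pose.npz')['n']
    for c in cs:
        w=back(f,c[:,0].astype(float),6.); d=(w[:,:2]-n[:2]); q=np.c_[np.cos(n[2])*d[:,0]+np.sin(n[2])*d[:,1],-np.sin(n[2])*d[:,0]+np.cos(n[2])*d[:,1]].astype(np.float32)
        r=cv2.minAreaRect(q); print('green',np.round(r[0],1),np.round(r[1],1),round(r[2],1),cv2.boundingRect(c))
E
python3 -c "
from h import *
snap('wrist','w5.png');go(54,-247,3,90);green('w3.png');print();green('w5.png')"
```

```text
now nest [  55.  -245.8    1.5] ang 90.0 shift [ 1.  -1.2 -1.5] turn -0.0 t 5.6833 F [0.7 0.  0.1]
green [  26.2 -204.9] [21.3 91. ] 68.5 (353, 119, 94, 146)

green [  -2.7 -209.6] [19.9 91.4] 78.7 (354, 60, 76, 171)
```

Board now at about nest (-11.5,-254), yaw -11.3°. Pushing it from behind along its heading brings it back to x=0, then I straighten it.

Call:
step_arm([
  [[-20, 0, -10, 0, 0.2], [-20, -5, -50, 0, 0.2], [-20, -30, -60, 7, 0.2], [0, -65, -60, 14, 0.2], [30, -90, -60, 21, 0.2], [60, -97, -60, 28, 0.2], [84, -97, -60, 35, 0.2], [84, -97, -60, 42, 0.2]],
])

```text
t: 6.35
eef_pos: [493.9, -127.0, 61.3]
tcp_rot: [-3.139, -0.005, 2.288]
ft_force: [1.3, -0.8, -0.4]
opening: 0.601
grip_force: 0.0
```

Call:
step_arm([
  [[0, 0, 0, 7, 0.2], [0, 0, 0, 14, 0.2], [0, 0, 0, 21, 0.2], [0, 0, 0, 28, 0.2], [0, 0, 0, 35, 0.2], [0, 0, 0, 42, 0.2], [0, 0, 0, 49, 0.2], [0, 0, 0, 56, 0.2]],
])

```text
t: 7.02
eef_pos: [498.3, -127.3, 61.4]
tcp_rot: [-3.14, -0.0, 1.313]
ft_force: [0.3, -0.7, -0.1]
opening: 0.603
grip_force: 0.0
```

```bash
python3 -c "
from h import *
go(-29.3,-343,2.5,-11.3); snap('wrist','w6.png');green('w6.png')"
```

```text
now nest [ -29.  -342.7   61.4] ang -8.35 shift [-0.3 -0.2 58.9] turn 2.95 t 7.0167 F [ 0.3 -0.7 -0.1]
green [-1.000e-01 -2.088e+02] [22.4 86.8] 76.3 (272, 0, 130, 46)
```

Call:
step_arm([
  [[0, 0, 30, 3, 0.2], [0, 0, 50, 3, 0.2], [0, 0, 59, 3, 0.2], [0, 0, 59, 3, 0.2]],
])

```text
t: 7.4
eef_pos: [498.1, -127.1, 1.4]
tcp_rot: [-3.139, -0.0, 1.269]
ft_force: [0.4, 0.5, -0.0]
opening: 0.601
grip_force: 0.0
```

Call:
step_arm([
  [[10, 0, 0, 0, 0.2], [18, 0, 0, 0, 0.2], [24, 0, 0, 0, 0.2], [31, 0, 0, 0, 0.2], [39, 0, 0, 0, 0.2], [46, 0, 0, 0, 0.2], [52, 0, 0, 0, 0.2], [55, 0, 0, 0, 0.2]],
])

```text
t: 8.07
eef_pos: [515.6, -74.1, 2.8]
tcp_rot: [3.141, -0.0, 1.267]
ft_force: [-0.5, -4.8, 3.0]
opening: 0.601
grip_force: 2.1
```

```bash
python3 -c "
from h import *
go(-14,-265,2.5,-11.3); snap('wrist','w7.png');green('w7.png'); snap('scene','s2.png');green('s2.png')"
```

```text
now nest [ -17.8 -287.9    2.8] ang -10.97 shift [23.2 -0.7  0.3] turn 0.33 t 8.0667 F [-0.5 -4.8  3. ]
green [  10.8 -177.5] [19.7 75.7] 79.1 (263, 19, 151, 44)
green [172.3  76.6] [73.9 52.4] 2.4 (364, 292, 35, 40)
```

View pics/w7.png

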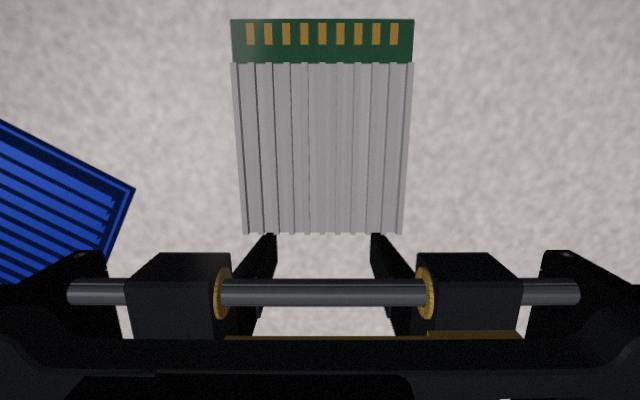

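The board sits squarely against both fingers and is centred: edges at columns 232–413, finger centre about 322. Next: push on, then straighten.

Call:
step_arm([
  [[7, 0, 0, 0, 0.2], [14, 0, 0, 0, 0.2], [22, 0, 0, 0, 0.2], [30, 0, 0, 0, 0.2], [36, 0, 0, 0, 0.2], [41, 0, 0, 0, 0.2]],
])

```text
t: 8.67
eef_pos: [527.8, -34.8, 2.6]
tcp_rot: [-3.142, -0.0, 1.267]
ft_force: [-1.8, -3.0, 1.2]
opening: 0.601
grip_force: 1.6
```

Call:
step_arm([
  [[8, 0, 0, -1, 0.2], [18, -0.3, 0, -2.5, 0.2], [29, -0.9, 0, -4, 0.2], [40, -1.7, 0, -5.5, 0.2], [52, -2.7, 0, -7, 0.2], [64, -3.8, 0, -8.5, 0.2], [74, -4.8, 0, -10, 0.2], [81, -5.3, 0, -11, 0.2]],
])

```text
t: 9.33
eef_pos: [546.9, 44.6, 2.6]
tcp_rot: [-3.141, -0.0, 1.462]
ft_force: [-1.6, -2.4, 0.8]
opening: 0.599
grip_force: 1.5
```

```bash
python3 -c "
from h import *
snap('wrist','w8.png');go(0,-105,2.5,0); green('w8.png')"
```

```text
now nest [ 1.000e-01 -1.659e+02  2.600e+00] ang 0.24 shift [60.9  0.1  0.1] turn 0.24 t 9.3833 F [-0.1  1.4 -0.3]
green [  6.2 -52.7] [77.4 19.7] 0.3 (260, 19, 154, 44)
```

View pics/w8.png

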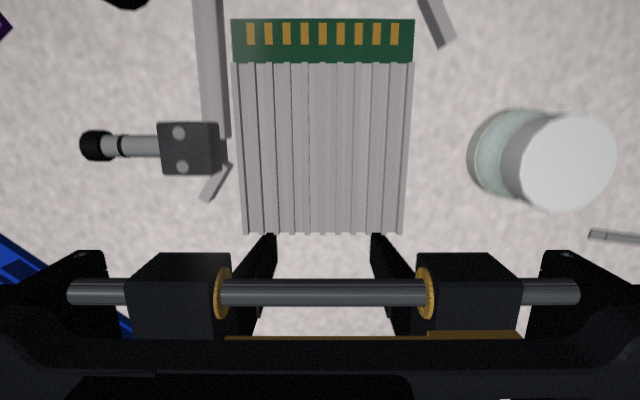

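The board is aligned, its strip entering between the rail (column 228) and the far guide tip (440,45). The block is at (190,148) and the tube's cap end at (81,146). I'll refine the nest pose from this view.

```bash
python3 -c "
from h import *
a=cv2.imread('pics/w8.png')[90:210,60:240];cv2.imwrite('pics/w8c.png',cv2.resize(a,None,fx=4.4,fy=4.4,interpolation=cv2.INTER_CUBIC))
n=np.load('pose.npz')['n']
P=[[-78,-91,26],[-52,-91,26],[-52,-117,26],[-78,-117,26]]
uv=np.array([[160,122],[217,122],[219,174],[161,174.]])
print(proj('w8.png',T(n,P)).round(1))
m,r=fit('w8.png',P,uv,n);print(n,m,r.round(1))
for q in (n,m): print(proj('w8.png',T(q,[[-128,-104,9],[-108,-104,15],[62,-52,12],[-62,-134,12],[-49,-91,12],[-49,-50,12]])).round(1).tolist())"
```

```text
[[158.4 119.5]
 [213.  119.4]
 [217.8 173.8]
 [165.7 173.6]]
[ 5.65557407e+02  2.10022150e+02 -1.12360750e-01] [ 5.68650840e+02  2.07133795e+02 -1.39815770e-01] [[ 0.5 -1.8]
 [-1.9 -0.3]
 [-0.6  1.9]
 [ 5.2  0.3]]
[[87.5, 144.1], [116.3, 145.1], [451.5, 37.3], [211.1, 199.3], [228.3, 119.1], [221.9, 31.4]]
[[88.2, 142.2], [117.2, 144.2], [454.5, 46.8], [210.8, 200.6], [230.3, 121.4], [226.3, 34.1]]
```

View pics/w8c.png

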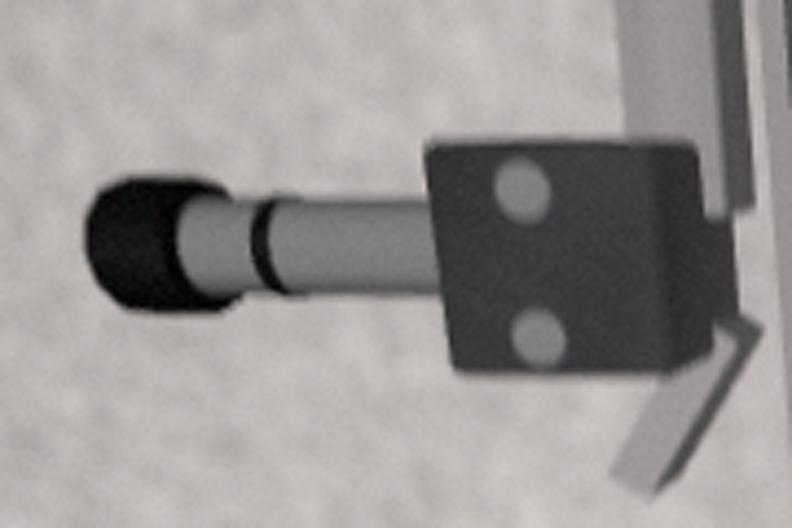

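Call:
step_arm([
  [[8, -0.3, 0, 0, 0.2], [16, -0.6, 0, 0, 0.2], [24, -1, 0, 0, 0.2], [31, -1, 0, 0, 0.2], [37, -1, 0, 0, 0.2], [42, -1, 0, 0, 0.2]],
])

```text
t: 9.88
eef_pos: [550.6, 85.6, 2.6]
tcp_rot: [3.142, -0.0, 1.458]
ft_force: [-0.6, -1.8, 1.5]
opening: 0.6
grip_force: 1.3
```

Call:
step_arm([
  [[4, 0, 0, 0, 0.2], [8, 0, 0, 0, 0.2], [11, 0, 0, 0, 0.2], [14, 0, 0, 0, 0.2], [16, 0, 0, 0, 0.2], [16, 0, 0, 0, 0.2]],
])

```text
t: 10.38
eef_pos: [552.2, 101.0, 2.6]
tcp_rot: [-3.141, 0.0, 1.458]
ft_force: [-0.8, -1.6, 0.0]
opening: 0.601
grip_force: 0.6
```

Call:
step_arm([
  [[1, 0, 0, 0, 0.2], [2, 0, 0, 0, 0.2], [3, 0, 0, 0, 0.2], [3, 0, 0, 0, 0.2]],
])

```text
t: 10.72
eef_pos: [551.8, 102.0, 2.6]
tcp_rot: [-3.139, 0.002, 1.458]
ft_force: [-4.0, -19.0, 2.2]
opening: 0.601
grip_force: 9.6
```

Call:
step_arm([
  [[1, 0, 0, 0, 0.2], [2, 0, 0, 0, 0.2], [2, 0, 0, 0, 0.2], [2, 0, 0, 0, 0.2]],
])

```text
t: 11.05
eef_pos: [551.7, 102.5, 2.5]
tcp_rot: [-3.139, 0.003, 1.458]
ft_force: [-5.7, -31.7, 4.0]
opening: 0.601
grip_force: 16.1
```

```bash
python3 -c "
from h import *
go(0,-105,2.5,0)"
```

```text
now nest [  -1.7 -108.3    2.5] ang -0.03 shift [3.4 1.7 0. ] turn -0.03 t 11.05 F [ -5.7 -31.7   4. ]
```

Call:
step_arm([
  [[-4, 0, 0, 0, 0.2], [-12, 0, 0, 0, 0.2], [-20, 0, -10, 0, 0.2], [-35, 0, -45, 0, 0.2], [-50, 0, -80, 0, 0.2], [-60, 0, -110, 0, -1], [-60, 0, -110, 0, -1], [-60, 0, -110, 0, -1]],
])

```text
t: 11.72
eef_pos: [546.8, 45.6, 114.7]
tcp_rot: [3.138, -0.001, 1.457]
ft_force: [-0.9, 0.1, -1.5]
opening: 0.441
grip_force: 0.0
```

```bash
python3 -c "
from h import *
import sys
go(-150,-104,60,0)
im=snap('wrist','w9.png')
n=np.load('pose.npz')['n']
print(proj('w9.png',T(n,[[-48,0,21],[48,0,21],[-44,-5,18],[44,-5,18],[-46,-95,6],[46,-95,6],[-128,-104,9],[-62,-30,21],[62,-30,21]])).round(1).tolist(), env.state()['opening'])
cv2.imwrite('pics/w9c.png',cv2.resize(im[0:260,100:500],None,fx=2,fy=2,interpolation=cv2.INTER_CUBIC))"
```

```text
now nest [  -0.2 -165.5  114.7] ang -0.07 shift [  61.3 -149.9   54.7] turn -0.07 t 11.7167 F [-0.9  0.1 -1.5]
[[260.4, -2.0], [384.7, -1.8], [266.5, 6.6], [378.6, 6.7], [271.4, 124.0], [373.8, 124.0], [180.3, 134.7], [244.7, 40.6], [400.4, 40.7]] 0.4064576575872781
```

View pics/w9c.png

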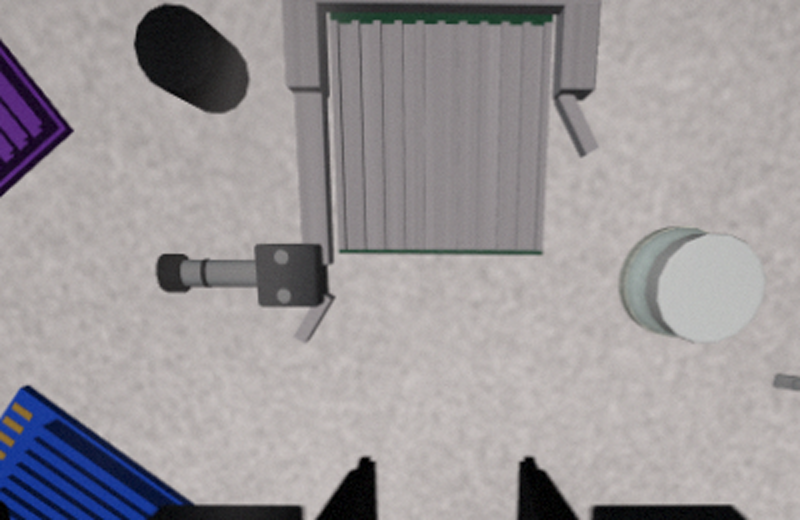

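Seated: cheek fronts at v≈90 and the heat sink's front edge are both shifted by the same ~3.4 mm, so that is nest pose error, not a gap. The board is square under the lip, and the tube is still drawn back with its ring at (204,272). I'll correct the nest pose and go to view the tube.

Call:
step_arm([
  [[0, -20, 10, 0, -1], [2, -45, 20, 0, -1], [4, -70, 30, 0, -1], [6, -90, 40, 0, -1], [6, -105, 50, 0, -1], [6, -105, 55, 0, -1], [6, -105, 55, 0, -1]],
])

```text
t: 12.35
eef_pos: [441.8, 64.3, 56.3]
tcp_rot: [-3.139, 0.0, 1.459]
ft_force: [0.9, 0.2, 0.7]
opening: 0.01
grip_force: 0.0
```

Run:
```python
from h import *
p=np.load('pose.npz');n=p['n']; n2=n.copy(); n2[:2]=T(n,[[-1.2,-3.4,0]])[0][:2]
np.savez('pose.npz',n=n2,b=p['b'])
print(proj('w9.png',T(n2,[[-46,-95,6],[46,-95,6],[-44,-5,18],[-78,-91,26],[-78,-117,26],[-62,-30,21],[62,-30,21]])).round(1).tolist())
im=snap('wrist','w10.png'); go(-155,-104,60,0)
Q=proj('w10.png',T(n2,[[-128,-104,9],[-108,-104,15],[-78,-104,15],[-78,-104,26],[-78,-91,26],[-78,-117,26]])).round(1); print(Q.tolist())
r=int(Q[1][1]); g=cv2.cvtColor(im,cv2.COLOR_BGR2GRAY)
for k in (-4,0,4): print(r+k,g[r+k,int(Q[0][0])-15:int(Q[2][0])+25].tolist())
print(int(Q[0][0])-15)
```

```text
[[270.2, 127.9], [372.3, 127.8], [265.2, 11.4], [227.7, 123.9], [230.3, 155.2], [243.5, 45.2], [398.6, 45.3]]
now nest [-104.3 -155.3   56.9] ang 0.01 shift [ 51.3 -50.7  -3.1] turn 0.01 t 12.4 F [1.3 0.5 0.4]
[[291.7, 153.3], [319.4, 154.4], [362.3, 154.5], [364.3, 156.5], [365.1, 136.6], [363.6, 175.8]]
150 [182, 180, 178, 182, 174, 180, 176, 178, 177, 184, 180, 179, 180, 179, 180, 185, 186, 183, 153, 55, 20, 11, 14, 17, 19, 14, 20, 14, 18, 17, 18, 13, 36, 76, 115, 123, 125, 123, 123, 126, 124, 123, 122, 125, 127, 114, 69, 25, 46, 95, 124, 124, 122, 125, 123, 124, 127, 123, 125, 125, 126, 123, 123, 124, 124, 125, 125, 126, 125, 123, 126, 127, 123, 125, 124, 126, 125, 125, 122, 126, 124, 128, 124, 117, 113, 98, 63, 37, 44, 47, 46, 45, 52, 49, 49, 47, 47, 46, 44, 43, 44, 47, 47, 47, 47, 46, 47, 48, 47, 47, 46]
154 [185, 184, 181, 184, 184, 185, 187, 189, 185, 185, 184, 183, 181, 179, 181, 184, 184, 183, 152, 69, 12, 8, 10, 13, 8, 14, 16, 17, 15, 18, 13, 15, 29, 77, 113, 119, 119, 118, 117, 119, 118, 120, 116, 120, 120, 108, 61, 8, 43, 95, 121, 118, 117, 121, 120, 118, 118, 119, 119, 118, 118, 119, 118, 120, 121, 121, 122, 117, 120, 119, 116, 121, 120, 121, 119, 120, 118, 120, 120, 119, 122, 119, 117, 116, 112, 95, 48, 37, 47, 47, 42, 44, 47, 45, 48, 48, 48, 49, 48, 48, 47, 45, 44, 48, 46, 45, 50, 47, 50, 47, 45]
158 [181, 185, 187, 186, 185, 189, 188, 186, 183, 180, 181, 181, 180, 185, 183, 179, 179, 179, 163, 94, 9, 10, 11, 13, 14, 8, 10, 14, 7, 13, 7, 4, 12, 39, 79, 85, 83, 86, 83, 83, 79, 79, 78, 78, 77, 69, 37, 8, 23, 58, 76, 76, 76, 77, 79, 76, 77, 76, 76, 81, 79, 78, 79, 81, 80, 81, 80, 83, 76, 77, 82, 81, 79, 78, 80, 80, 81, 82, 84, 82, 80, 83, 85, 90, 88, 67, 40, 38, 51, 50, 45, 47, 50, 47, 45, 48, 49, 45, 44, 49, 46, 47, 49, 48, 45, 45, 47, 43, 44, 46, 43]
276
```

Call:
step_arm([
  [[15, -20, 0, 0, -1], [35, -40, 0, 0, -1], [51, -50, 0, 0, -1], [51, -50, 25, 0, -1], [51, -50, 42, 0, -1], [51, -50, 51, 0, -1], [51, -50, 51, 0, -1]],
])

```text
t: 12.98
eef_pos: [399.1, 120.4, 5.2]
tcp_rot: [-3.14, 0.0, 1.458]
ft_force: [0.1, 0.3, 0.3]
opening: 0.003
grip_force: 0.0
```

```bash
python3 -c "
from h import *
go(-138,-104,5,0)"
```

```text
now nest [-154.1 -104.3    5.2] ang -0.01 shift [ 0.3 16.1  0.2] turn -0.01 t 12.9833 F [0.1 0.3 0.3]
```

Advance gently to find contact, then push most of the way.

Call:
step_arm([
  [[0, 5, 0, 0, -1], [0, 9, 0, 0, -1], [0, 12, 0, 0, -1], [0, 15, 0, 0, -1], [0, 18, 0, 0, -1], [0, 20, 0, 0, -1], [0, 20, 0, 0, -1]],
])

```text
t: 13.57
eef_pos: [419.0, 118.0, 6.8]
tcp_rot: [3.141, -0.0, 1.458]
ft_force: [-0.6, -0.5, 0.6]
opening: 0.005
grip_force: 0.0
```

Call:
step_arm([
  [[0, 4, 0, 0, -1], [0, 8, 0, 0, -1], [0, 11, 0, 0, -1], [0, 14, 0, 0, -1], [0, 16, 0, 0, -1], [0, 17, 0, 0, -1], [0, 17, 0, 0, -1]],
])

```text
t: 14.15
eef_pos: [435.5, 116.0, 6.6]
tcp_rot: [3.141, -0.0, 1.458]
ft_force: [-2.8, -1.2, 1.2]
opening: 0.008
grip_force: 1.0
```

Run:
```python
from h import *
go(-110,-104,5,0); im=snap('wrist','w11.png'); n=np.load('pose.npz')['n']
print(proj('w11.png',T(n,[[-128,-104,9],[-98,-104,9],[-78,-104,15],[-78,-104,26]])).round(1).tolist())
```

```text
now nest [-117.5 -104.6    6.6] ang -0.02 shift [0.6 7.5 1.6] turn -0.02 t 14.15 F [-2.8 -1.2  1.2]
[[305.4, 247.5], [355.0, 247.5], [390.1, 251.8], [394.4, 260.4]]
```

Call:
step_arm([
  [[0, -6, 0, 0, -1], [0, -14, 0, 0, -1], [0, -14, -25, 0, -1], [-20, -5, -50, 0, -1], [-40, 5, -52, 0, -1], [-50, 13, -52, 0, -1], [-50, 13, -52, 0, -1], [-50, 13, -52, 0, -1]],
])

```text
t: 14.87
eef_pos: [442.2, 64.8, 58.1]
tcp_rot: [-3.141, -0.0, 1.456]
ft_force: [-0.0, -0.1, -0.6]
opening: 0.006
grip_force: 0.0
```

```bash
cat >> h.py <<'E'
def tube(f):
    im=snap('wrist',f); n=np.load('pose.npz')['n']
    go(-145,-104,55,0)
    Q=proj(f,T(n,[[-128,-104,9],[-98,-104,9],[-108,-104,15],[-78,-104,15],[-78,-104,26]])); print(Q.round(1).tolist())
    g=cv2.cvtColor(im,cv2.COLOR_BGR2GRAY).astype(float); r=int(Q[2][1])-2; a=int(Q[0][0])-10
    v=g[r-3:r+3].mean(0); print(a,v[a:int(Q[4][0])+12].round().astype(int).tolist())
E
python3 -c "
from h import *
tube('w12.png')"
```

```text
now nest [-105.5 -154.3   58. ] ang -0.06 shift [ 50.3 -39.6   3. ] turn -0.06 t 14.9167 F [-0.4  0.8 -0.1]
[[291.2, 154.0], [332.6, 154.0], [318.7, 155.0], [361.2, 155.0], [363.2, 157.0]]
281 [180, 181, 184, 183, 182, 180, 180, 181, 180, 184, 185, 185, 188, 188, 188, 186, 182, 179, 177, 176, 175, 176, 177, 174, 174, 176, 176, 178, 179, 183, 183, 184, 183, 166, 96, 16, 14, 14, 14, 15, 15, 15, 15, 16, 14, 15, 16, 18, 67, 118, 122, 122, 122, 122, 123, 123, 122, 121, 122, 123, 113, 74, 17, 36, 88, 123, 122, 122, 123, 123, 123, 123, 123, 125, 124, 120, 116, 112, 101, 55, 37, 45, 46, 46, 47, 47, 46, 46, 48, 47, 47, 47, 46, 46]
```

Call:
step_arm([
  [[15, -15, 0, 0, -1], [35, -26, 0, 0, -1], [50, -26, 20, 0, -1], [50, -26, 40, 0, -1], [50, -26, 53, 0, -1], [50, -21, 53, 0, -1], [50, -16, 53, 0, -1], [50, -13, 53, 0, -1]],
])

```text
t: 15.58
eef_pos: [435.9, 116.4, 5.9]
tcp_rot: [-3.141, -0.0, 1.458]
ft_force: [-3.2, 1.7, -1.7]
opening: 0.002
grip_force: 1.5
```

Call:
step_arm([
  [[0, 3, 0, 0, -1], [0, 6, 0, 0, -1], [0, 8, 0, 0, -1], [0, 10, 0, 0, -1], [0, 11, 0, 0, -1], [0, 11, 0, 0, -1]],
])

```text
t: 16.08
eef_pos: [446.5, 114.8, 5.8]
tcp_rot: [3.141, -0.0, 1.458]
ft_force: [-1.8, 2.4, 0.4]
opening: 0.004
grip_force: 1.0
```

Run:
```python
from h import *
go(-107.5,-104,5,0)
```

```text
now nest [-106.4 -104.6    5.8] ang -0.03 shift [ 0.6 -1.1  0.8] turn -0.03 t 16.0833 F [-1.8  2.4  0.4]
```

Call:
step_arm([
  [[0, -6, 0, 0, -1], [0, -12, 0, 0, -1], [0, -12, -30, 0, -1], [-20, 0, -50, 0, -1], [-40, 15, -50, 0, -1], [-48, 20, -50, 0, -1], [-48, 20, -50, 0, -1], [-48, 20, -50, 0, -1]],
])

```text
t: 16.75
eef_pos: [459.9, 64.9, 55.2]
tcp_rot: [-3.141, -0.0, 1.457]
ft_force: [-0.5, -0.1, -0.7]
opening: 0.004
grip_force: 0.0
```

```bash
python3 -c "
from h import *
tube('w13.png')
im=cv2.imread('pics/w13.png'); n=np.load('pose.npz')['n']
u,v=proj('w13.png',T(n,[[-85,-104,15]]))[0].astype(int)
cv2.imwrite('pics/w13c.png',cv2.resize(im[v-30:v+30,u-40:u+40],None,fx=10,fy=10,interpolation=cv2.INTER_CUBIC));print(u,v)"
```

```text
now nest [ -87.8 -152.3   55.1] ang -0.04 shift [ 48.2 -57.3   0.1] turn -0.04 t 16.8 F [-0.8  0.2 -0.1]
[[266.4, 157.4], [308.2, 157.3], [293.4, 158.5], [336.4, 158.4], [337.1, 160.7]]
256 [180, 180, 182, 182, 183, 182, 181, 180, 180, 182, 184, 185, 186, 188, 188, 189, 186, 183, 180, 178, 178, 178, 179, 178, 177, 175, 175, 176, 177, 179, 182, 184, 184, 184, 185, 182, 181, 180, 182, 182, 183, 184, 186, 187, 186, 186, 184, 181, 178, 157, 81, 15, 15, 15, 14, 16, 15, 17, 15, 14, 17, 17, 17, 16, 65, 117, 123, 122, 122, 122, 123, 122, 123, 124, 124, 122, 121, 115, 102, 60, 45, 47, 49, 46, 46, 48, 47, 47, 47, 48, 46, 46, 46]
326 158
```

View pics/w13c.png

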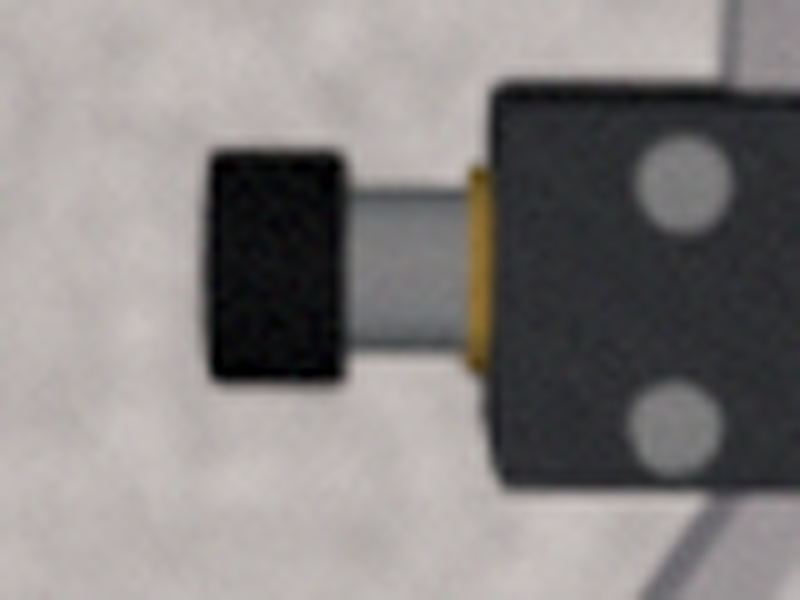

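The picture shows the tube with about 10 mm of length between the cap (right edge at column 320) and the block face (column about 334.5). At 10 mm the black ring lies exactly at the face, behind the thin washer, and three estimates put the travel at 29.5–30.2 mm. The robot is clear, so I'm handing in.

```bash
python3 -c "
from h import *
print(env.job_done())"
```

```text
the job is handed in; nothing more can be done
None
```

The board is pushed against the stop under the lip, where it met about 32 N. The lock tube is in to about 30 mm of travel (three camera estimates gave 29.5–30.2 mm), though the washer hides the ring itself. The job is handed in; no verdict came back.

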